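# Fish the brass block out of the dip well

## Robot

A 6-joint arm with a two-finger parallel gripper is mounted at the origin on the work surface. World frame = base frame: x ahead of the robot, y to its left, z up, the work surface at z = 0. Lengths are in m, angles in rad, forces in N, time in s.
With the tool pointing down it reaches from about 0.275 to 1 m from the base axis. Payload 8.4 kg.
Tool frame: the origin (TCP) lies between the finger pads; the fingertips stand bot.finger_overhang ahead of it and the grasp point (between the pads) lies 6 mm ahead of it (bot.finger_overhang is the distance from the TCP to the fingertips, in m); z points along the fingers, y is the line along which they close (so a half turn about z gives the same grasp; the last joint's range is limited). The gripper opens to 85 mm and grips with 20 to 120 N. Pads are 22 mm wide; open, the fingers measure 114 mm over their backs; the gripper's body (76 mm by 85 mm) begins 54 mm behind the grasp point. The pads swing forward as they close: fully open they stand 13 mm farther back than shut.
Start: joints at [-1.34, 0.353, 1.633, -0, 1.155, -0.002], TCP at [0.144, -0.608, 0.256] pointing down, gripper open.
Joint ranges: [-2.63, 2.63], [-0.92, 2.1], [0.06, 2.66], [-1.3, 4.44], [0, 2.69], [-3.02, 3.02]. Speed limits (rad/s): [2.22, 2.22, 2.79, 3.14, 3.14, 3.14].

## Interface

Orientations are given as a unit quaternion [x, y, z, w].
In Python, from plant import readout, optics, job, bot gives the robot as it stands.
- The arm moves only by the shell command python3 -m crank 'ROWS' [FORCE]. ROWS is JSON, a list of rows, each an object of numbers: "ax", "ay", "az": the turn, a rotation vector about the tool's x, y, z in rad; "tx", "ty", "tz": the shift along the tool's x, y, z in cm; "fingers": the finger opening in cm, from 0 to 8.54. In form: [{"ax": .., "ay": .., "az": .., "tx": .., "ty": .., "tz": .., "fingers": ..}, ...]. A call has 1 to 12 rows; each row shifts and turns the commanded pose from where the row before left it, along the tool's axes as they then stand; what a row does not reach is not made up. A row lasts 1/8 s, in which the tool goes at most 62.5 mm and 10.7 degrees, less where a joint would pass 70% of its speed; a pose out of reach is approached as far as the arm can. A call with a gripper value outside its range is refused whole. The fingers move at their own pace and stop on an object; FORCE is the grip in N (left out, the last holds). Time passes only in rows, so rows that do not move let the fingers close. It gives the time, the measured TCP pose, the force, the opening and the grip force at its end, in the units of the state.
- readout.read_state(): the state, without advancing time (a new reading comes with each control period).
- optics.grab_frame(name): name is "side" or "top" or "wrist"; returns the picture (420x560x3 uint8, blue, green, red); there is no depth.
- optics.camera_params(name): a dict with "fovy" (degrees; the focal length in pixels is half the picture's height over the tangent of half this angle, whatever the lens; pixels are square), "cx", "cy" (the principal point, pixels), "eye" and "rotation" of the camera in the world; the wrist camera has in their place "tool_from_camera" (4x4, takes a point from camera to tool coordinates, whose origin is the TCP and whose axes are the flange's). Camera axes: x right, y up, looking along -z (the intrinsics and any distortion apply to the point x, -y, -z); pixel columns grow to the right and rows downward; lengths in m; the calibration is good to about 2 mm. A picture is of the moment at which its call begins: read the wrist's pose just before it. camera_params takes no time and is no camera call.
- job.hand_in(): hands the job in; it is judged then, once.
The state is a dict: "time": time; "joint_pos": joint angles; "qvel": joint speeds; "joint_efforts": joint torques, N m; "position": TCP position; "orientation": TCP orientation; "contact_force": force on the tool from outside, world axes, zero at the start; "torque": the same for the moment, N m; "finger_gap": finger opening in m; "finger_force": force on a finger pad.
Only numpy, scipy, OpenCV 4.12 (cv2) and the standard library are available. Lean on these libraries where they do the work, as an engineer would, in place of code of your own. Each camera call takes 0.05 s, during which the arm holds its last target. There are 200 camera calls.

## Task

The brass block is standing at the bottom of one of the two deep wells of the blue dip rack. Use the orange-handled hook picker to lift it out by its wire bail (do not touch the block with the gripper), stand it upright well inside the drip tray and unhook it, then put the picker back upright in its pocket in the rack and let go.

Things in the scene. Friction and masses are not known exactly. Their poses are not given: they have to be found in the camera images.
- picker: Hook picker, 168 mm tall, 160 g, standing in the rack's pocket. Origin: underside of its foot, on the bar's axis, z up. Steel bar 6 (x) x 18 (y) mm; orange grip 26 x 26 mm from z = 112 to 168 mm. Foot: plate 18 mm wide (y), 4 mm thick, x = -12 to +26 mm; its +x part is the hook's lip, upturned end at x = 22 to 26 mm, 8 mm high. Starts with +x within 6 degrees of the rack's +x.
- brass_block: Brass block 34 (x) x 54 (y) x 16 mm, 0.2 to 0.33 kg; origin at the centre of its underside. Stiff steel bail: legs at y = +-23 mm, cross bar along y above the middle, wire 6 mm thick, opening under the bar z = 16 to 41 mm, 40 mm wide. In either well, axes within 6 degrees of the rack's, 14 to 22 mm to +x of the well's middle: the hook has room on its -x side. Other well: an aluminium one.
- dip_rack: Blue steel rack, fixed, 104 (x) x 188 (y) x 130 mm, walls 4 mm; origin at the centre of its underside; -x side to the robot. Two open-topped wells, inside 96 (x) x 66 (y) mm, floor at z = 4 mm, centred at x = 0, y = -57 and +13 mm. The picker's pocket at the +y end: inside 60 (x) x 40 (y) mm, centred at x = 0, y = +70 mm, floor at z = 50 mm. All rims at z = 130 mm.
- drip_tray: Low steel drip tray with a black mat, fixed, 170 (x) x 140 (y) mm outside, walls 3 mm thick and 12 mm high, floor at z = 3 mm; origin at the centre of its underside. Empty at the start; it stands to the left or right of the rack.

How it is judged:
On the way, in this order (a step that is already met when the one before it is completed fails the run):
1. the brass block is lifted clear above the rack's rim, hanging on the picker (height (world z) of brass_block above 0.13 m and contact force between picker and brass_block above 0.5 N), for 0.1 s.
2. the brass block stands in the drip tray, unhooked (z of brass_block in the frame of drip_tray below 0.01 m and x of brass_block in the frame of drip_tray between -0.062 and 0.062 m and y of brass_block in the frame of drip_tray between -0.047 and 0.047 m and angle between brass_block's own z axis and vertical below 0.17 rad and contact force between picker and brass_block below 0.1 N), for 0.2 s.
At the end, for the whole second after the job is handed in: The brass block stands upright (within 10 degrees), still, on the tray's floor, its centre within 62 mm of the tray's centre along the tray's x and 47 mm along its y; the picker stands still in the rack's pocket, foot within 20 mm of the pocket's floor, leaning under 20 degrees (z of brass_block in the frame of drip_tray below 0.01 m and x of brass_block in the frame of drip_tray between -0.062 and 0.062 m and y of brass_block in the frame of drip_tray between -0.047 and 0.047 m and angle between brass_block's own z axis and vertical below 0.17 rad and linear speed of each of brass_block, picker below 0.02 m/s and z of picker in the frame of dip_rack between 0.04 and 0.07 m and x of picker in the frame of dip_rack between -0.032 and 0.032 m and y of picker in the frame of dip_rack between 0.048 and 0.092 m and angle between picker's own z axis and vertical below 0.35 rad); the robot touches nothing.
It fails at once if the gripper or arm touches the brass block (contact force between any of the fingers, the arm and brass_block above 0.5 N).
It also fails if it takes over 58 s, if anything falls off the work surface, if the arm or the gripper's body presses on something with over 40 N, if the wrist force passes 120 N, or if a joint passes its speed limit or range.

## Working session

There is one attempt and no reset: what is moved stays moved. The work goes in short steps, Python scripts to look and compute and a shell command to move; the robot and the scene stay as the last step left them, time stands still between calls to the robot, and variables do not carry over. Pictures are saved under pics/ and viewed, at most 11 in all, crops included, and the job is handed in when it is done.

```bash
ls; mkdir -p pics
python3 - <<'E'
from plant import readout, optics, job, bot
import cv2,numpy as np
s=readout.read_state(); print(s['position'],s['orientation'],bot.finger_overhang,s['time'])
ims=[]
for n in ("side","top","wrist"):
    p=optics.camera_params(n); print(n,p)
    im=optics.grab_frame(n); cv2.imwrite(f'pics/{n}0.png',im); ims.append(im)
E
```

```text
pics
[ 0.14408304 -0.60768721  0.25555691] [ 9.93234652e-01  1.16122426e-01 -7.56936153e-05 -7.08262425e-04] 0.025 0.0
side {'fovy': 42.158595209627876, 'cx': 265.69216493200827, 'cy': 212.85815760096528, 'eye': array([ 0.28941324, -0.5886531 ,  0.77343129]), 'rotation': array([ 0.36023852, -0.08742017, -0.19317844,  0.90844263])}
top {'fovy': 49.230656055812986, 'cx': 271.8094796288006, 'cy': 204.8932849920049, 'eye': array([ 0.3884022 , -0.00370909,  0.82516056]), 'rotation': array([ 0.08018817, -0.08335215, -0.70106589,  0.70365396])}
wrist {'fovy': 59.81851765631229, 'cx': 281.32168472219735, 'cy': 206.66173759908128, 'tool_from_camera': array([[-1.00208900e-03,  9.48170684e-01,  3.17759893e-01,
         8.18204829e-02],
       [ 9.99999389e-01,  1.09841128e-03, -1.23970902e-04,
        -1.01836781e-03],
       [-4.66576625e-04,  3.17759575e-01, -9.48171205e-01,
        -1.17663236e-01],
       [ 0.00000000e+00,  0.00000000e+00,  0.00000000e+00,
         1.00000000e+00]])}
```

View pics/top0.png

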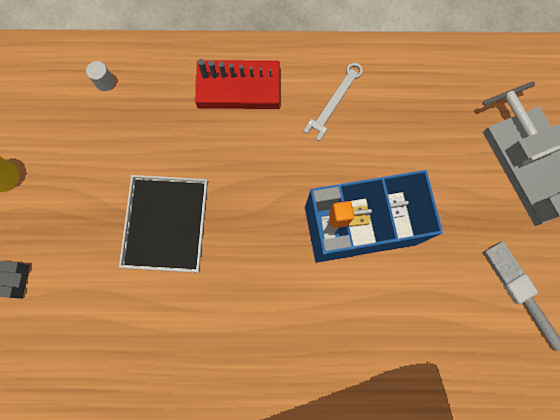

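View pics/side0.png

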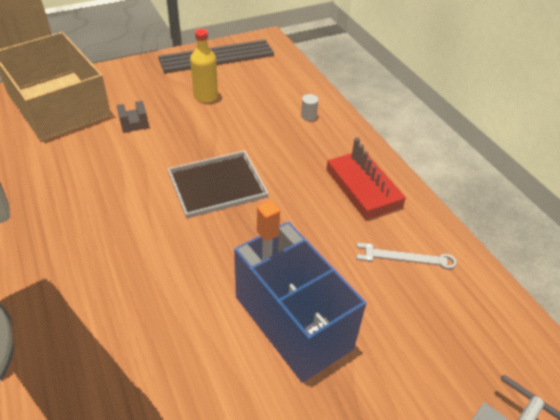

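Top: tray at about (165,223), rack at (373,215) with the picker's orange grip at (343,213), brass in the middle well at (360,220), aluminium in the right well. I'll zoom in on the rack.

```bash
cat > h.py <<'E'
import numpy as np, cv2
from scipy.spatial.transform import Rotation as R
from plant import readout, optics
def cam(n,s=None):
    p=optics.camera_params(n); f=210/np.tan(np.radians(p['fovy'])/2)
    if n=='wrist':
        s=s or readout.read_state(); T=p['tool_from_camera']; Rt=R.from_quat(s['orientation']).as_matrix()
        return f,p['cx'],p['cy'],Rt@T[:3,3]+s['position'],Rt@T[:3,:3]
    return f,p['cx'],p['cy'],np.array(p['eye']),R.from_quat(p['rotation']).as_matrix()
def ray(c,uv):
    f,cx,cy,e,M=c; d=M@np.array([(uv[0]-cx)/f,-(uv[1]-cy)/f,-1.]); return e,d/np.linalg.norm(d)
def on_z(c,uv,z):
    e,d=ray(c,uv); return e+d*(z-e[2])/d[2]
def proj(c,P):
    f,cx,cy,e,M=c; q=M.T@(np.asarray(P)-e); return np.array([cx-f*q[0]/q[2],cy+f*q[1]/q[2]])
def tri(c1,u1,c2,u2):
    e1,d1=ray(c1,u1);e2,d2=ray(c2,u2)
    t=np.linalg.lstsq(np.c_[d1,-d2],e2-e1,rcond=None)[0]
    a,b=e1+t[0]*d1,e2+t[1]*d2; return (a+b)/2,np.linalg.norm(a-b)
E
python3 - <<'E'
import cv2,numpy as np
from h import *
im=cv2.imread('pics/top0.png')
cv2.imwrite('pics/c0.png',cv2.resize(im[160:275,295:450],None,fx=5,fy=5,interpolation=cv2.INTER_CUBIC))
c=cam('top')
for n,uv in dict(a=(306,188),b=(428,171),c=(441,233),d=(317,262)).items(): print(n,on_z(c,uv,.13).round(4))
for uv in ((132,176),(208,179),(199,271),(120,267)): print(on_z(c,uv,.012).round(4))
hsv=cv2.cvtColor(im,cv2.COLOR_BGR2HSV)
m=cv2.inRange(hsv,(5,200,200),(18,255,255)); print(np.argwhere(m[180:240,320:370]).mean(0))
E
```

```text
a [ 0.58   -0.0603  0.13  ]
b [ 0.6089 -0.2546  0.13  ]
c [ 0.5092 -0.2671  0.13  ]
d [ 0.4639 -0.0753  0.13  ]
[0.6341 0.2514 0.012 ]
[0.629  0.1109 0.012 ]
[0.4602 0.1208 0.012 ]
[0.4667 0.2603 0.012 ]
[30.67202572 23.24115756]
```

View pics/c0.png

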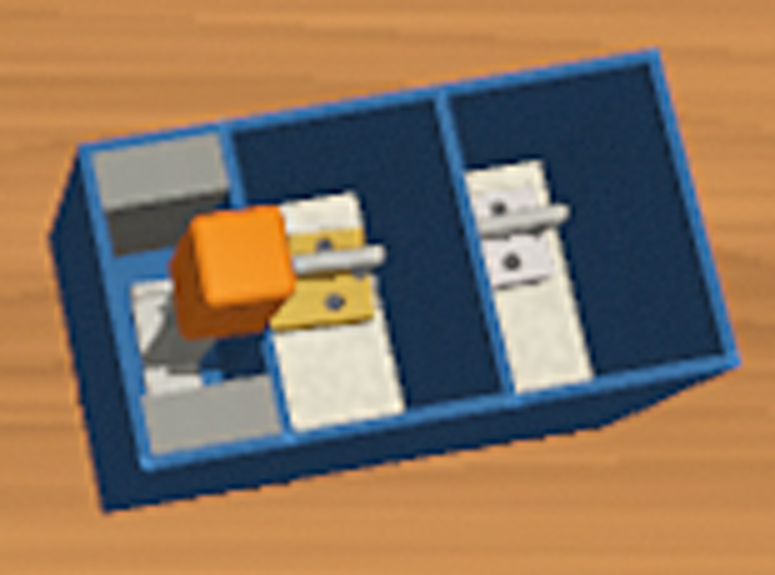

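Run:
```python
from h import *
c=cam('top'); g=lambda x,y,z: on_z(c,(295+x/5-.4,160+y/5-.4),z)
K=[g(80,147,.13),g(657,50,.13),g(738,360,.13),g(148,467,.13)]
print([np.linalg.norm(K[i]-K[(i+1)%4]).round(4) for i in range(4)])
o=np.mean(K,0); dy=(K[0]+K[3]-K[1]-K[2])[:2]; yaw=np.arctan2(-dy[0],dy[1]); print('rack',o,np.degrees(yaw))
M=R.from_euler('z',yaw).as_matrix()
L=lambda p:(M.T@(p-o*[1,1,0])).round(4)
pk=[g(*q,.218) for q in((195,215),(283,207),(297,295),(208,308))]
print('picker',np.mean(pk,0),L(np.mean(pk,0)),[np.linalg.norm(pk[i]-pk[(i+1)%4]).round(4) for i in range(4)])
d=pk[0]-pk[3]+pk[1]-pk[2]; print('pickeryaw',np.degrees(np.arctan2(d[1],d[0]))); 
d=pk[0]-pk[1]+pk[3]-pk[2]; print('pickeryaw2',np.degrees(np.arctan2(-d[0],d[1])))
for n,q in dict(barend=(383,256,.048),btr=(360,230,.02),bbr=(373,320,.02)).items(): p=g(*q);print(n,p.round(4),L(p))
T=[on_z(c,u,.012) for u in((132,176),(208,179),(199,271),(120,267))]
d=T[0]-T[3]+T[1]-T[2]; print('tray',np.mean(T,0),np.degrees(np.arctan2(d[1],d[0])))
print('tool yaw now', R.from_quat(readout.read_state()['orientation']).as_matrix().round(3))
```

```text
[np.float64(0.187), np.float64(0.1014), np.float64(0.1857), np.float64(0.1026)]
rack [ 0.54465251 -0.16866819  0.13      ] 10.279477997851163
picker [ 0.52388872 -0.10393783  0.218     ] [-0.0089  0.0674  0.218 ] [np.float64(0.0242), np.float64(0.0247), np.float64(0.0245), np.float64(0.026)]
pickeryaw 6.444475219912115
pickeryaw2 7.11900050205249
barend [ 0.562  -0.1798  0.048 ] [ 0.0151 -0.014   0.048 ]
btr [ 0.5779 -0.1782  0.02  ] [ 0.031  -0.0154  0.02  ]
bbr [ 0.5448 -0.1814  0.02  ] [-0.0021 -0.0126  0.02  ]
tray [0.54747269 0.18585153 0.012     ] -3.2037082714358642
tool yaw now [[ 0.973  0.231 -0.   ]
 [ 0.231 -0.973  0.001]
 [ 0.    -0.001 -1.   ]]
```

```bash
cat >> h.py <<'E'
def go(tgt,yaw=None):
    s=readout.read_state(); M=R.from_quat(s['orientation']).as_matrix()
    y=np.arctan2(M[1,0],M[0,0]); d=M.T@(np.array(tgt)-s['position'])*100
    print('t',round(s['time'],2),'pos',s['position'].round(4),'yaw',np.degrees(y).round(2),'tilt',M[:,2].round(3),'F',s['contact_force'].round(1),'gap',round(s['finger_gap'],4),round(s['finger_force'],1))
    print('shift cm',d.round(2),'az',None if yaw is None else round(y-np.radians(yaw),4))
E
python3 -m crank '[{"tz":-2.5,"az":0.115},{"tz":-2.5},{"fingers":7}]' 60
python3 -c "
from h import *
go([.5239,-.1039,.305],6.8)"
```

```text
t 0.15 pos [ 0.1441 -0.6078  0.2557] yaw 13.34 tilt [-0.     0.001 -1.   ] F [ 0.   0.2 -0.4] gap 0.0854 0.0
shift cm [ 48.58 -40.28  -4.88] az 0.1141validation failed for argument at $[0]...
```

```bash
python3 -m crank '[{"ax":0,"ay":0,"az":0.115,"tx":0,"ty":0,"tz":-2.5,"fingers":7},{"ax":0,"ay":0,"az":0,"tx":0,"ty":0,"tz":-2.5,"fingers":7},{"ax":0,"ay":0,"az":0,"tx":0,"ty":0,"tz":0,"fingers":7}]' 60
python3 -c "
from h import *
go([.5239,-.1039,.305],6.8)"
```

```text
time: 0.52
position: [0.1444, -0.6091, 0.308]
orientation: [0.998, 0.059, 0.0, 0.002]
contact_force: [0.5, -0.8, -0.1]
finger_gap: 0.0701
finger_force: 0.0
t 0.53 pos [ 0.1444 -0.6091  0.308 ] yaw 6.75 tilt [ 0.001 -0.003 -1.   ] F [ 0.5 -0.8 -0.1] gap 0.0701 0.0
shift cm [ 43.63 -45.7    0.17] az -0.0008
```

```bash
python3 -m crank '[{"ax":0,"ay":0,"az":0,"tx":3.6,"ty":-3.8,"tz":0,"fingers":7},{"ax":0,"ay":0,"az":0,"tx":3.6,"ty":-3.8,"tz":0,"fingers":7},{"ax":0,"ay":0,"az":0,"tx":3.6,"ty":-3.8,"tz":0,"fingers":7},{"ax":0,"ay":0,"az":0,"tx":3.6,"ty":-3.8,"tz":0,"fingers":7},{"ax":0,"ay":0,"az":0,"tx":3.6,"ty":-3.8,"tz":0,"fingers":7},{"ax":0,"ay":0,"az":0,"tx":3.6,"ty":-3.8,"tz":0,"fingers":7},{"ax":0,"ay":0,"az":0,"tx":3.6,"ty":-3.8,"tz":0,"fingers":7},{"ax":0,"ay":0,"az":0,"tx":3.6,"ty":-3.8,"tz":0,"fingers":7},{"ax":0,"ay":0,"az":0,"tx":3.6,"ty":-3.8,"tz":0,"fingers":7},{"ax":0,"ay":0,"az":0,"tx":3.6,"ty":-3.8,"tz":0,"fingers":7},{"ax":0,"ay":0,"az":0,"tx":3.6,"ty":-3.8,"tz":0,"fingers":7},{"ax":0,"ay":0,"az":0,"tx":0.3,"ty":-0.1,"tz":0,"fingers":7}]'
python3 -c "
from h import *
go([.5239,-.1039,.305],6.8)
s=readout.read_state()
im=optics.grab_frame('wrist'); cv2.imwrite('pics/w1.png',im)
import json;json.dump(dict(position=s['position'].tolist(),orientation=s['orientation'].tolist()),open('w1.json','w'))"
```

```text
time: 2.02
position: [0.4922, -0.1425, 0.305]
orientation: [0.998, 0.061, -0.001, -0.001]
contact_force: [0.0, -0.2, 0.2]
finger_gap: 0.0701
finger_force: 0.0
t 2.02 pos [ 0.4922 -0.1425  0.305 ] yaw 6.97 tilt [-0.001  0.001 -1.   ] F [ 0.  -0.2  0.2] gap 0.0701 0.0
shift cm [ 3.62 -3.45  0.  ] az 0.003
```

View pics/w1.png

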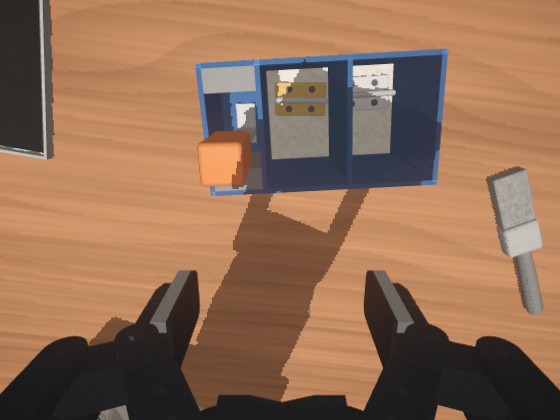

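The wrist view shows the grip's top face at (219,165), the brass block spanning (275,83)–(327,115) and its bail bar along row 99. I'll measure these with masks.

Run:
```python
from h import *
import json
s=json.load(open('w1.json')); c=cam('wrist',s); im=cv2.imread('pics/w1.png'); hsv=cv2.cvtColor(im,cv2.COLOR_BGR2HSV)
print(hsv[165,215],hsv[150,244],hsv[110,320],hsv[110,282])
def box(m,x0,y0,x1,y1):
    k=np.zeros_like(m);k[y0:y1,x0:x1]=m[y0:y1,x0:x1]
    cs,_=cv2.findContours(k,0,2);q=max(cs,key=cv2.contourArea);return cv2.boxPoints(cv2.minAreaRect(q)),cv2.contourArea(q)
def rep(n,B,z):
    P=np.array([on_z(c,b,z) for b in B]); e=[np.linalg.norm(P[i]-P[i-1]).round(4) for i in range(4)]
    a=[np.degrees(np.arctan2(*(P[i]-P[i-1])[1::-1])).round(1)%90 for i in range(4)]
    print(n,B.round(1).tolist(),P.mean(0).round(4),e,a)
v=hsv[165,215][2]
b,_=box(cv2.inRange(hsv,(5,180,int(v)-12),(20,255,255)),190,120,255,195); rep('grip',b,.218)
b,_=box(cv2.inRange(hsv,(14,110,60),(30,255,255)),265,60,335,165); rep('brass',b,.02)
for n,b in dict(bar=[(277,99.5),(331,99.5)],).items():
    for u in b: print(n,on_z(c,u,.048).round(4))
K=np.array([on_z(c,u,.13) for u in((197,66),(447,51),(438,185),(211,195))]);o=K.mean(0)
print('rack',o.round(4),[np.linalg.norm(K[i]-K[i-1]).round(4) for i in range(4)],[np.degrees(np.arctan2(*(K[i]-K[i-1])[1::-1])).round(1)%90 for i in range(4)])
```

```text
[ 13 148 246] [  9 164 126] [ 18 126 132] [ 18 126 134]Traceback (most recent call last):
  File "<stdin>", line 13, in <module>
  File "<stdin>", line 7, in box
ValueError: max() iterable argument is empty
```

Run:
```python
from h import *
import json
s=json.load(open('w1.json')); c=cam('wrist',s); im=cv2.imread('pics/w1.png'); hsv=cv2.cvtColor(im,cv2.COLOR_BGR2HSV)
def box(m,x0,y0,x1,y1):
    k=np.zeros_like(m);k[y0:y1,x0:x1]=m[y0:y1,x0:x1]
    cs,_=cv2.findContours(k,0,2);q=max(cs,key=cv2.contourArea);return cv2.boxPoints(cv2.minAreaRect(q)),cv2.contourArea(q)
def rep(n,B,z):
    P=np.array([on_z(c,b,z) for b in B]); e=[np.linalg.norm(P[i]-P[i-1]).round(4) for i in range(4)]
    a=[np.degrees(np.arctan2(*(P[i]-P[i-1])[1::-1])).round(1)%90 for i in range(4)]
    print(n,B.round(1).tolist(),P.mean(0).round(4),e,a)
b,_=box(cv2.inRange(hsv,(9,120,225),(18,255,255)),190,120,255,195); rep('grip',b,.218)
b,_=box(cv2.inRange(hsv,(12,90,60),(24,255,255)),268,78,330,120); rep('brass',b,.02)
for u in [(277,99.5),(331,99.5)]: print('bar',on_z(c,u,.048).round(4))
K=np.array([on_z(c,u,.13) for u in((197,66),(447,51),(438,185),(211,195))]);o=K.mean(0)
print('rack',o.round(4),[np.linalg.norm(K[i]-K[i-1]).round(4) for i in range(4)],[np.degrees(np.arctan2(*(K[i]-K[i-1])[1::-1])).round(1)%90 for i in range(4)])
```

```text
grip [[198.0, 145.0], [239.0, 145.0], [239.0, 185.0], [198.0, 185.0]] [ 0.5253 -0.1013  0.218 ] [np.float64(0.0232), np.float64(0.0229), np.float64(0.0232), np.float64(0.0238)] [np.float64(2.8), np.float64(6.900000000000006), np.float64(4.800000000000011), np.float64(6.900000000000006)]
brass [[275.0, 82.0], [325.0, 82.0], [325.0, 97.0], [275.0, 97.0]] [ 0.5701 -0.1516  0.02  ] [np.float64(0.015), np.float64(0.0522), np.float64(0.015), np.float64(0.0528)] [np.float64(6.6), np.float64(6.900000000000006), np.float64(9.099999999999994), np.float64(6.900000000000006)]
bar [ 0.5583 -0.129   0.048 ]
bar [ 0.5647 -0.1818  0.048 ]
rack [ 0.5445 -0.1678  0.13  ] [np.float64(0.1009), np.float64(0.1859), np.float64(0.1027), np.float64(0.1889)] [np.float64(9.4), np.float64(10.099999999999994), np.float64(11.0), np.float64(9.599999999999994)]
```

```bash
python3 -m crank '[{"ax":0,"ay":0,"az":0,"tx":1.9,"ty":-1.8,"tz":0,"fingers":7},{"ax":0,"ay":0,"az":0,"tx":1.85,"ty":-1.8,"tz":0,"fingers":7},{"ax":0,"ay":0,"az":0,"tx":0,"ty":0,"tz":0,"fingers":7},{"ax":0,"ay":0,"az":0,"tx":0,"ty":0,"tz":3.5,"fingers":7},{"ax":0,"ay":0,"az":0,"tx":0,"ty":0,"tz":3.5,"fingers":7},{"ax":0,"ay":0,"az":0,"tx":0,"ty":0,"tz":3.5,"fingers":7},{"ax":0,"ay":0,"az":0,"tx":0,"ty":0,"tz":0.4,"fingers":7},{"ax":0,"ay":0,"az":0,"tx":0,"ty":0,"tz":0,"fingers":7}]' 60
python3 -c "
from h import *
go([.525,-.1025,.196],6.9)"
```

```text
time: 3.08
position: [0.524, -0.1058, 0.1979]
orientation: [0.998, 0.058, -0.0, 0.0]
contact_force: [-0.5, 0.6, -0.2]
finger_gap: 0.0703
finger_force: 0.0
t 3.08 pos [ 0.524  -0.1058  0.1979] yaw 6.71 tilt [-0. -0. -1.] F [-0.5  0.6 -0.2] gap 0.0703 0.0
shift cm [ 0.14 -0.32  0.19] az -0.0034
```

```bash
python3 -m crank '[{"ax":0,"ay":0,"az":0,"tx":0.15,"ty":-0.2,"tz":0.1,"fingers":5},{"ax":0,"ay":0,"az":0,"tx":0,"ty":0,"tz":0,"fingers":1.5},{"ax":0,"ay":0,"az":0,"tx":0,"ty":0,"tz":0,"fingers":1.5},{"ax":0,"ay":0,"az":0,"tx":0,"ty":0,"tz":0,"fingers":1.5},{"ax":0,"ay":0,"az":0,"tx":0,"ty":0,"tz":0,"fingers":1.5},{"ax":0,"ay":0,"az":0,"tx":0,"ty":0,"tz":0,"fingers":1.5},{"ax":0,"ay":0,"az":0,"tx":0,"ty":0,"tz":0,"fingers":1.5},{"ax":0,"ay":0,"az":0,"tx":0,"ty":0,"tz":0,"fingers":1.5}]' 70
python3 -c "
from h import *
go([.525,-.1025,.196],6.9)"
```

```text
time: 4.08
position: [0.5262, -0.1029, 0.1973]
orientation: [0.998, 0.059, 0.001, 0.0]
contact_force: [-0.8, 0.1, 6.8]
finger_gap: 0.0254
finger_force: 69.1
t 4.08 pos [ 0.5262 -0.1029  0.1973] yaw 6.76 tilt [ 0.002 -0.    -1.   ] F [-0.8  0.1  6.8] gap 0.0254 69.1
shift cm [-0.11 -0.05  0.13] az -0.0024
```

```bash
python3 -m crank '[{"ax":0,"ay":0,"az":0,"tx":0,"ty":0,"tz":-1.5,"fingers":1.5},{"ax":0,"ay":0,"az":0,"tx":0,"ty":0,"tz":-3,"fingers":1.5},{"ax":0,"ay":0,"az":0,"tx":0,"ty":0,"tz":-3,"fingers":1.5},{"ax":0,"ay":0,"az":0,"tx":0,"ty":0,"tz":-3,"fingers":1.5},{"ax":0,"ay":0,"az":0,"tx":0,"ty":0,"tz":-1.5,"fingers":1.5},{"ax":0,"ay":0,"az":0,"tx":0,"ty":0,"tz":0,"fingers":1.5},{"ax":0,"ay":0,"az":0,"tx":0.3,"ty":2.8,"tz":0,"fingers":1.5},{"ax":0,"ay":0,"az":0,"tx":0.3,"ty":2.8,"tz":0,"fingers":1.5},{"ax":0,"ay":0,"az":0,"tx":0,"ty":0,"tz":0,"fingers":1.5},{"ax":0,"ay":0,"az":0,"tx":0,"ty":0,"tz":0,"fingers":1.5}]'
python3 -c "
from h import *
go([.5268,-.1592,.305],6.9)
cv2.imwrite('pics/s2.png',optics.grab_frame('side'));cv2.imwrite('pics/w2.png',optics.grab_frame('wrist'))
a=cv2.imread('pics/s2.png')[130:380,180:400];b=cv2.imread('pics/w2.png')
cv2.imwrite('pics/v2.png',np.hstack([cv2.resize(a,(396,450)),cv2.resize(b[100:420,140:420],(394,450))]))"
```

```text
time: 5.32
position: [0.5373, -0.1573, 0.3151]
orientation: [0.998, 0.059, -0.001, -0.001]
contact_force: [-0.1, 1.1, -1.3]
finger_gap: 0.0254
finger_force: 69.0
t 5.33 pos [ 0.5373 -0.1573  0.3151] yaw 6.72 tilt [-0.002  0.001 -1.   ] F [-0.1  1.1 -1.3] gap 0.0254 69.0
shift cm [-1.07  0.06  1.01] az -0.0031
```

View pics/v2.png

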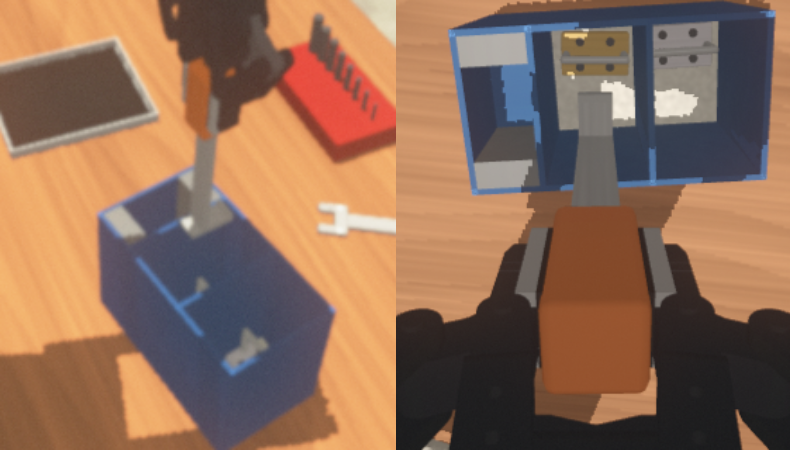

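The hook hangs straight in the grip, with its lip end at wrist pixel (281,165). The bail bar behind it is at about row 143.

Run:
```python
from h import *
c=cam('wrist'); s=readout.read_state(); M=R.from_quat(s['orientation']).as_matrix()
f=lambda x,y:(140+(x-396)*280/394,100+y*320/450)
loc=lambda p:(M.T@(p-s['position'])).round(4)
print('lip end',[loc(on_z(c,f(x,92),.176)) for x in(579,612)])
for z in (.048,):
  P=[on_z(c,f(x,60),z) for x in(560,630)]; print('bar',[p.round(4) for p in P],[loc(p) for p in P])
```

```text
lip end [array([ 0.0267, -0.009 ,  0.1396]), array([0.0266, 0.0078, 0.1396])]
bar [array([ 0.5575, -0.1274,  0.048 ]), array([ 0.5636, -0.1793,  0.048 ])] [array([ 0.0236, -0.027 ,  0.2676]), array([0.0235, 0.0253, 0.2676])]
```

```bash
python3 -m crank '[{"ax":0,"ay":0,"az":0,"tx":-1.3,"ty":-0.1,"tz":0,"fingers":1.5},{"ax":0,"ay":0,"az":0,"tx":0,"ty":0,"tz":0,"fingers":1.5},{"ax":0,"ay":0,"az":0,"tx":0,"ty":0,"tz":3,"fingers":1.5},{"ax":0,"ay":0,"az":0,"tx":0,"ty":0,"tz":3,"fingers":1.5},{"ax":0,"ay":0,"az":0,"tx":0,"ty":0,"tz":3,"fingers":1.5},{"ax":0,"ay":0,"az":0,"tx":0,"ty":0,"tz":2,"fingers":1.5},{"ax":0,"ay":0,"az":0,"tx":0,"ty":0,"tz":1,"fingers":1.5},{"ax":0,"ay":0,"az":0,"tx":0,"ty":0,"tz":1,"fingers":1.5},{"ax":0,"ay":0,"az":0,"tx":0,"ty":0,"tz":1,"fingers":1.5},{"ax":0,"ay":0,"az":0,"tx":0,"ty":0,"tz":0,"fingers":1.5},{"ax":0,"ay":0,"az":0,"tx":0,"ty":0,"tz":0,"fingers":1.5}]'
python3 -c "
from h import *
go([.5243,-.1592,.175],6.9)
cv2.imwrite('pics/w3.png',optics.grab_frame('wrist'))
cv2.imwrite('pics/v3.png',cv2.resize(cv2.imread('pics/w3.png')[0:260,120:440],None,fx=2,fy=2))"
```

```text
time: 6.8
position: [0.5252, -0.1584, 0.1767]
orientation: [0.998, 0.059, 0.0, 0.0]
contact_force: [0.5, -0.7, -1.8]
finger_gap: 0.0255
finger_force: 69.0
t 6.8 pos [ 0.5252 -0.1584  0.1767] yaw 6.75 tilt [ 0.001 -0.    -1.   ] F [ 0.5 -0.7 -1.8] gap 0.0255 69.0
shift cm [-0.1   0.07  0.17] az -0.0027
```

View pics/v3.png

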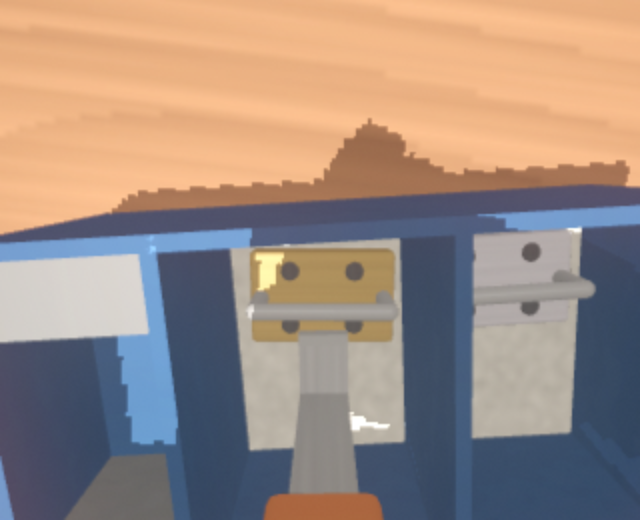

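The lip end (row 333 in the crop) is just short of the bail bar (row 312), and both are centred on column 323. I'll slide it under and lift.

```bash
python3 -m crank '[{"ax":0,"ay":0,"az":0,"tx":0,"ty":0,"tz":0.1,"fingers":1.5},{"ax":0,"ay":0,"az":0,"tx":0.8,"ty":0,"tz":0,"fingers":1.5},{"ax":0,"ay":0,"az":0,"tx":0.8,"ty":0,"tz":0,"fingers":1.5},{"ax":0,"ay":0,"az":0,"tx":0.7,"ty":0,"tz":0,"fingers":1.5},{"ax":0,"ay":0,"az":0,"tx":0,"ty":0,"tz":0,"fingers":1.5},{"ax":0,"ay":0,"az":0,"tx":0,"ty":0,"tz":0,"fingers":1.5},{"ax":0,"ay":0,"az":0,"tx":0,"ty":0,"tz":-1,"fingers":1.5},{"ax":0,"ay":0,"az":0,"tx":0,"ty":0,"tz":-0.7,"fingers":1.5},{"ax":0,"ay":0,"az":0,"tx":0,"ty":0,"tz":-0.7,"fingers":1.5},{"ax":0,"ay":0,"az":0,"tx":0,"ty":0,"tz":-0.6,"fingers":1.5},{"ax":0,"ay":0,"az":0,"tx":0,"ty":0,"tz":0,"fingers":1.5},{"ax":0,"ay":0,"az":0,"tx":0,"ty":0,"tz":0,"fingers":1.5}]'
python3 -c "
from h import *
go([.5243,-.1592,.175],6.9)
cv2.imwrite('pics/w4.png',optics.grab_frame('wrist'))
cv2.imwrite('pics/v4.png',cv2.resize(cv2.imread('pics/w4.png')[0:260,120:440],None,fx=2,fy=2))"
```

```text
time: 8.35
position: [0.5476, -0.1555, 0.2051]
orientation: [0.998, 0.059, -0.0, -0.0]
contact_force: [0.0, 0.0, -4.9]
finger_gap: 0.0257
finger_force: 69.4
t 8.35 pos [ 0.5476 -0.1555  0.2051] yaw 6.75 tilt [-0.  0. -1.] F [ 0.   0.  -4.9] gap 0.0257 69.4
shift cm [-2.35  0.09  3.01] az -0.0027
```

View pics/v4.png

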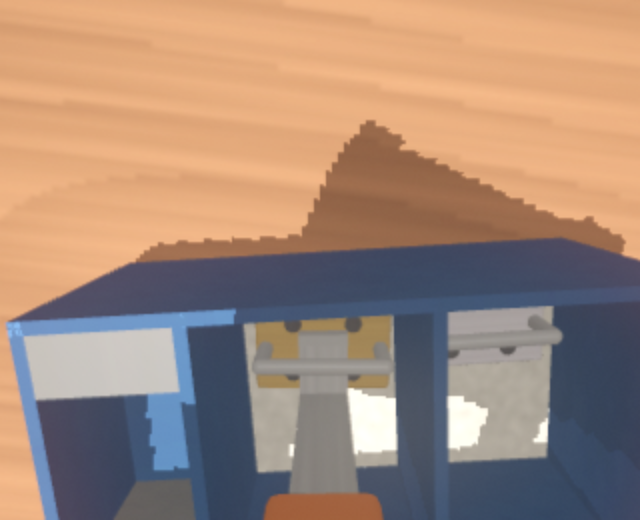

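The bar lies across the lip and the load is about 3 N, so the block is hooked. Lifting.

```bash
python3 -m crank '[{"ax":0,"ay":0,"az":0,"tx":0,"ty":0,"tz":-0.8,"fingers":1.5},{"ax":0,"ay":0,"az":0,"tx":0,"ty":0,"tz":-1.5,"fingers":1.5},{"ax":0,"ay":0,"az":0,"tx":0,"ty":0,"tz":-1.5,"fingers":1.5},{"ax":0,"ay":0,"az":0,"tx":0,"ty":0,"tz":-1.5,"fingers":1.5},{"ax":0,"ay":0,"az":0,"tx":0,"ty":0,"tz":-1.8,"fingers":1.5},{"ax":0,"ay":0,"az":0,"tx":0,"ty":0,"tz":-1.8,"fingers":1.5},{"ax":0,"ay":0,"az":0,"tx":0,"ty":0,"tz":-1.8,"fingers":1.5},{"ax":0,"ay":0,"az":0,"tx":0,"ty":0,"tz":-1.8,"fingers":1.5},{"ax":0,"ay":0,"az":0,"tx":0,"ty":0,"tz":-1.5,"fingers":1.5},{"ax":0,"ay":0,"az":0,"tx":0,"ty":0,"tz":-0.8,"fingers":1.5},{"ax":0,"ay":0,"az":0,"tx":0,"ty":0,"tz":0,"fingers":1.5},{"ax":0,"ay":0,"az":0,"tx":0,"ty":0,"tz":0,"fingers":1.5}]'
python3 -c "
from h import *
go([.5355,.186,.36],0)"
```

```text
time: 9.9
position: [0.5474, -0.1555, 0.3526]
orientation: [0.998, 0.059, -0.001, -0.0]
contact_force: [0.5, -0.5, -5.2]
finger_gap: 0.0256
finger_force: 69.5
t 9.9 pos [ 0.5474 -0.1555  0.3526] yaw 6.75 tilt [-0.001  0.    -1.   ] F [ 0.5 -0.5 -5.2] gap 0.0256 69.5
shift cm [  2.83 -34.05  -0.73] az 0.1178
```

```bash
python3 -m crank '[{"ax":0,"ay":0,"az":0,"tx":0.08,"ty":-1,"tz":0,"fingers":1.5},{"ax":0,"ay":0,"az":0,"tx":0.16,"ty":-2,"tz":0,"fingers":1.5},{"ax":0,"ay":0,"az":0,"tx":0.24,"ty":-3,"tz":0,"fingers":1.5},{"ax":0,"ay":0,"az":0,"tx":0.32,"ty":-4,"tz":0,"fingers":1.5},{"ax":0,"ay":0,"az":0,"tx":0.32,"ty":-4,"tz":0,"fingers":1.5},{"ax":0,"ay":0,"az":0,"tx":0.32,"ty":-4,"tz":0,"fingers":1.5},{"ax":0,"ay":0,"az":0,"tx":0.32,"ty":-4,"tz":0,"fingers":1.5},{"ax":0,"ay":0,"az":0,"tx":0.32,"ty":-4,"tz":0,"fingers":1.5},{"ax":0,"ay":0,"az":0,"tx":0.24,"ty":-3,"tz":0,"fingers":1.5},{"ax":0,"ay":0,"az":0,"tx":0.19,"ty":-2.4,"tz":0,"fingers":1.5},{"ax":0,"ay":0,"az":0,"tx":0.13,"ty":-1.6,"tz":0,"fingers":1.5},{"ax":0,"ay":0,"az":0,"tx":0.07,"ty":-0.9,"tz":0,"fingers":1.5}]'
python3 -m crank '[{"ax":0,"ay":0,"az":0,"tx":0,"ty":0,"tz":0,"fingers":1.5},{"ax":0,"ay":0,"az":0,"tx":0,"ty":0,"tz":0,"fingers":1.5},{"ax":0,"ay":0,"az":0,"tx":0,"ty":0,"tz":0,"fingers":1.5},{"ax":0,"ay":0,"az":0,"tx":0,"ty":0,"tz":0,"fingers":1.5}]' >/dev/null
python3 -c "
from h import *
go([.5346,.1845,.195],6.9)
cv2.imwrite('pics/w5.png',optics.grab_frame('wrist'))
a=optics.grab_frame('side')
cv2.imwrite('pics/v5.png',np.hstack([a[60:300,120:380],cv2.imread('pics/w5.png')[0:240,120:440]]))"
```

```text
time: 11.4
position: [0.5344, 0.1854, 0.3532]
orientation: [0.998, 0.059, -0.0, -0.0]
contact_force: [-0.7, -0.8, -4.1]
finger_gap: 0.0252
finger_force: 69.5
t 11.9 pos [0.535  0.1838 0.3533] yaw 6.71 tilt [ 0. -0. -1.] F [-0.2  0.4 -4.2] gap 0.0252 69.5
shift cm [-0.03 -0.08 15.83] az -0.0034
```

View pics/v5.png

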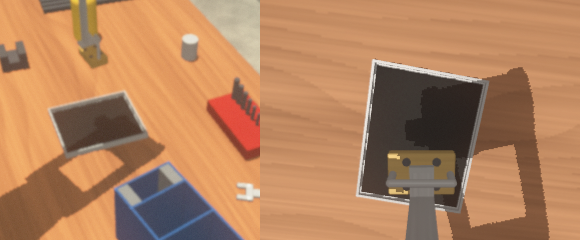

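```bash
python3 -c "
from h import *
c=cam('wrist');K=np.array([on_z(c,u,.012) for u in((233,60),(348,82),(320,211),(217,196))]);print(K.mean(0),[np.linalg.norm(K[i]-K[i-1]).round(3) for i in range(4)])"
python3 -m crank '[{"ax":0,"ay":0,"az":0,"tx":0,"ty":0,"tz":1,"fingers":1.5},{"ax":0,"ay":0,"az":0,"tx":0,"ty":0,"tz":2,"fingers":1.5},{"ax":0,"ay":0,"az":0,"tx":0,"ty":0,"tz":2.5,"fingers":1.5},{"ax":0,"ay":0,"az":0,"tx":0,"ty":0,"tz":2.5,"fingers":1.5},{"ax":0,"ay":0,"az":0,"tx":0,"ty":0,"tz":2.5,"fingers":1.5},{"ax":0,"ay":0,"az":0,"tx":0,"ty":0,"tz":2,"fingers":1.5},{"ax":0,"ay":0,"az":0,"tx":0,"ty":0,"tz":1.5,"fingers":1.5},{"ax":0,"ay":0,"az":0,"tx":0,"ty":0,"tz":1,"fingers":1.5},{"ax":0,"ay":0,"az":0,"tx":0,"ty":0,"tz":0,"fingers":1.5},{"ax":0,"ay":0,"az":0,"tx":0,"ty":0,"tz":0,"fingers":1.5},{"ax":0,"ay":0,"az":0,"tx":0,"ty":0,"tz":0,"fingers":1.5}]'
```

```text
[0.54882716 0.18904028 0.012     ] [np.float64(0.168), np.float64(0.138), np.float64(0.165), np.float64(0.138)]
time: 13.38
position: [0.5353, 0.1844, 0.204]
orientation: [0.998, 0.059, 0.001, -0.0]
contact_force: [-0.2, -1.0, -5.5]
finger_gap: 0.0252
finger_force: 69.5
```

Tray centre confirmed within 3 mm. Lowering slowly to the floor and then off the bar, with 2.9 cm to go.

```bash
python3 -m crank '[{"ax":0,"ay":0,"az":0,"tx":0,"ty":0,"tz":0.6,"fingers":1.5},{"ax":0,"ay":0,"az":0,"tx":0,"ty":0,"tz":0.4,"fingers":1.5},{"ax":0,"ay":0,"az":0,"tx":0,"ty":0,"tz":0.3,"fingers":1.5},{"ax":0,"ay":0,"az":0,"tx":0,"ty":0,"tz":0.3,"fingers":1.5},{"ax":0,"ay":0,"az":0,"tx":0,"ty":0,"tz":0.3,"fingers":1.5},{"ax":0,"ay":0,"az":0,"tx":0,"ty":0,"tz":0.4,"fingers":1.5},{"ax":0,"ay":0,"az":0,"tx":0,"ty":0,"tz":0.5,"fingers":1.5},{"ax":0,"ay":0,"az":0,"tx":0,"ty":0,"tz":0,"fingers":1.5},{"ax":0,"ay":0,"az":0,"tx":0,"ty":0,"tz":0,"fingers":1.5}]'
python3 -c "
from h import *
go([.5346,.1845,.175],6.9)
cv2.imwrite('pics/w6.png',optics.grab_frame('wrist'))
cv2.imwrite('pics/v6.png',cv2.resize(cv2.imread('pics/w6.png')[40:240,150:410],None,fx=2,fy=2))"
```

```text
time: 14.5
position: [0.5349, 0.1843, 0.1753]
orientation: [0.998, 0.059, 0.0, -0.0]
contact_force: [0.1, -0.2, -1.1]
finger_gap: 0.0251
finger_force: 69.8
t 14.5 pos [0.5349 0.1843 0.1753] yaw 6.75 tilt [ 0.  0. -1.] F [ 0.1 -0.2 -1.1] gap 0.0251 69.8
shift cm [-0.03 -0.02  0.03] az -0.0026
```

View pics/v6.png

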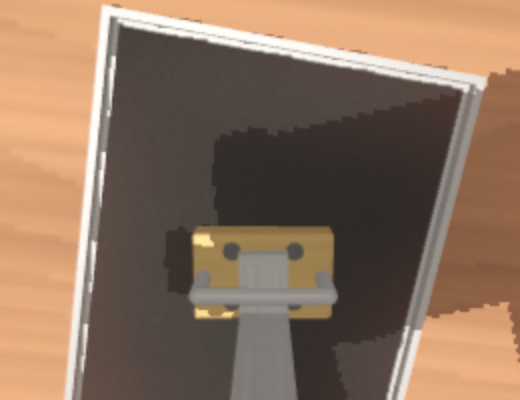

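The block stands flat with its load off the hook. I'll withdraw toward -x, then rise.

```bash
python3 -m crank '[{"ax":0,"ay":0,"az":0,"tx":-0.7,"ty":0,"tz":0,"fingers":1.5},{"ax":0,"ay":0,"az":0,"tx":-0.8,"ty":0,"tz":0,"fingers":1.5},{"ax":0,"ay":0,"az":0,"tx":-0.8,"ty":0,"tz":0,"fingers":1.5},{"ax":0,"ay":0,"az":0,"tx":-0.8,"ty":0,"tz":0,"fingers":1.5},{"ax":0,"ay":0,"az":0,"tx":-0.6,"ty":0,"tz":0,"fingers":1.5},{"ax":0,"ay":0,"az":0,"tx":0,"ty":0,"tz":0,"fingers":1.5},{"ax":0,"ay":0,"az":0,"tx":0,"ty":0,"tz":-1,"fingers":1.5},{"ax":0,"ay":0,"az":0,"tx":0,"ty":0,"tz":-3,"fingers":1.5},{"ax":0,"ay":0,"az":0,"tx":0,"ty":0,"tz":-4,"fingers":1.5},{"ax":0,"ay":0,"az":0,"tx":0,"ty":0,"tz":-4,"fingers":1.5},{"ax":0,"ay":0,"az":0,"tx":0,"ty":0,"tz":-2,"fingers":1.5},{"ax":0,"ay":0,"az":0,"tx":0,"ty":0,"tz":0,"fingers":1.5}]'
python3 -c "
from h import *
go([.5262,-.1029,.315],6.8)
c=cam('wrist');im=optics.grab_frame('wrist');cv2.imwrite('pics/w7.png',im)
hsv=cv2.cvtColor(im,cv2.COLOR_BGR2HSV)
m=cv2.inRange(hsv,(14,110,60),(26,255,255))
cv2.imwrite('pics/v7.png',im)"
```

```text
time: 16.05
position: [0.4992, 0.1802, 0.3174]
orientation: [0.998, 0.059, 0.002, -0.001]
contact_force: [0.1, -0.4, -1.9]
finger_gap: 0.0253
finger_force: 69.9
t 16.05 pos [0.4992 0.1802 0.3174] yaw 6.74 tilt [ 0.004  0.001 -1.   ] F [ 0.1 -0.4 -1.9] gap 0.0253 69.9
shift cm [-0.65 28.44  0.21] az -0.001
```

View pics/v7.png

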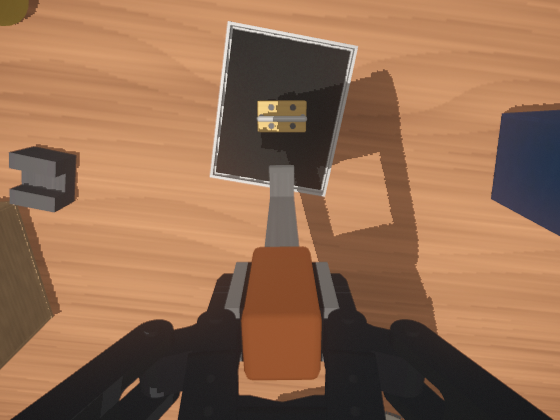

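The block stands upright near the tray's centre at (282,116), clear of the hook. Now returning to the pocket.

```bash
python3 -m crank '[{"ax":0,"ay":0,"az":0,"tx":-0.1,"ty":1.4,"tz":0,"fingers":1.5},{"ax":0,"ay":0,"az":0,"tx":-0.1,"ty":3,"tz":0,"fingers":1.5},{"ax":0,"ay":0,"az":0,"tx":-0.1,"ty":4,"tz":0,"fingers":1.5},{"ax":0,"ay":0,"az":0,"tx":-0.1,"ty":4,"tz":0,"fingers":1.5},{"ax":0,"ay":0,"az":0,"tx":-0.1,"ty":4,"tz":0,"fingers":1.5},{"ax":0,"ay":0,"az":0,"tx":-0.1,"ty":4,"tz":0,"fingers":1.5},{"ax":0,"ay":0,"az":0,"tx":0,"ty":4,"tz":0,"fingers":1.5},{"ax":0,"ay":0,"az":0,"tx":0,"ty":2.6,"tz":0,"fingers":1.5},{"ax":0,"ay":0,"az":0,"tx":0,"ty":1.4,"tz":0,"fingers":1.5},{"ax":0,"ay":0,"az":0,"tx":0,"ty":0,"tz":0,"fingers":1.5},{"ax":0,"ay":0,"az":0,"tx":0,"ty":0,"tz":0,"fingers":1.5}]'
python3 -c "
from h import *
go([.5268,-.1029,.1985],6.8)"
```

```text
time: 17.48
position: [0.5253, -0.1022, 0.315]
orientation: [0.998, 0.059, -0.0, -0.0]
contact_force: [0.1, 0.2, -1.4]
finger_gap: 0.0253
finger_force: 69.9
t 17.48 pos [ 0.5253 -0.1022  0.315 ] yaw 6.76 tilt [-0.001  0.001 -1.   ] F [ 0.1  0.2 -1.4] gap 0.0253 69.9
shift cm [ 0.15  0.1  11.65] az -0.0007
```

```bash
python3 -m crank '[{"ax":0,"ay":0,"az":0,"tx":0.2,"ty":0.1,"tz":0,"fingers":1.5},{"ax":0,"ay":0,"az":0,"tx":0,"ty":0,"tz":2,"fingers":1.5},{"ax":0,"ay":0,"az":0,"tx":0,"ty":0,"tz":2.5,"fingers":1.5},{"ax":0,"ay":0,"az":0,"tx":0,"ty":0,"tz":2.5,"fingers":1.5},{"ax":0,"ay":0,"az":0,"tx":0,"ty":0,"tz":2,"fingers":1.5},{"ax":0,"ay":0,"az":0,"tx":0,"ty":0,"tz":1.3,"fingers":1.5},{"ax":0,"ay":0,"az":0,"tx":0,"ty":0,"tz":0.8,"fingers":1.5},{"ax":0,"ay":0,"az":0,"tx":0,"ty":0,"tz":0.4,"fingers":1.5},{"ax":0,"ay":0,"az":0,"tx":0,"ty":0,"tz":0,"fingers":1.5},{"ax":0,"ay":0,"az":0,"tx":0,"ty":0,"tz":0,"fingers":1.5}]'
```

```text
time: 18.73
position: [0.528, -0.1037, 0.2008]
orientation: [0.998, 0.059, 0.0, 0.0]
contact_force: [-0.1, -0.3, -1.6]
finger_gap: 0.0251
finger_force: 70.0
```

```bash
python3 -m crank '[{"ax":0,"ay":0,"az":0,"tx":0,"ty":0,"tz":0.2,"fingers":1.5},{"ax":0,"ay":0,"az":0,"tx":0,"ty":0,"tz":0.15,"fingers":1.5},{"ax":0,"ay":0,"az":0,"tx":0,"ty":0,"tz":0,"fingers":1.5}]'
```

```text
time: 19.1
position: [0.5279, -0.1037, 0.1974]
orientation: [0.998, 0.059, 0.0, 0.0]
contact_force: [-1.2, -0.0, 5.0]
finger_gap: 0.0253
finger_force: 70.6
```

Foot on the pocket floor (5 N). Opening and retreating.

```bash
python3 -m crank '[{"ax":0,"ay":0,"az":0,"tx":0,"ty":0,"tz":0,"fingers":4},{"ax":0,"ay":0,"az":0,"tx":0,"ty":0,"tz":0,"fingers":7},{"ax":0,"ay":0,"az":0,"tx":0,"ty":0,"tz":0,"fingers":7},{"ax":0,"ay":0,"az":0,"tx":0,"ty":0,"tz":0,"fingers":7},{"ax":0,"ay":0,"az":0,"tx":0,"ty":0,"tz":-2,"fingers":7},{"ax":0,"ay":0,"az":0,"tx":0,"ty":0,"tz":-4,"fingers":7},{"ax":0,"ay":0,"az":0,"tx":0,"ty":0,"tz":-4,"fingers":7},{"ax":0,"ay":0,"az":0,"tx":0,"ty":0,"tz":-2,"fingers":7},{"ax":0,"ay":0,"az":0,"tx":-3,"ty":0,"tz":0,"fingers":7},{"ax":0,"ay":0,"az":0,"tx":-3,"ty":0,"tz":0,"fingers":7},{"ax":0,"ay":0,"az":0,"tx":0,"ty":0,"tz":0,"fingers":7},{"ax":0,"ay":0,"az":0,"tx":0,"ty":0,"tz":0,"fingers":7}]'
python3 -c "
from h import *
go([.5268,-.1029,.1985],6.8)
cv2.imwrite('pics/w8.png',optics.grab_frame('wrist'));a=optics.grab_frame('side')
cv2.imwrite('pics/v8.png',np.hstack([a[80:380,120:400],cv2.imread('pics/w8.png')[0:300,60:460]]))"
```

```text
time: 20.6
position: [0.4687, -0.1107, 0.3171]
orientation: [0.998, 0.059, 0.001, 0.0]
contact_force: [-0.0, 0.9, 0.0]
finger_gap: 0.0698
finger_force: 0.0
t 20.6 pos [ 0.4687 -0.1107  0.3171] yaw 6.74 tilt [ 0.001 -0.    -1.   ] F [-0.   0.9  0. ] gap 0.0698 0.0
shift cm [ 5.85 -0.1  11.86] az -0.0011
```

View pics/v8.png

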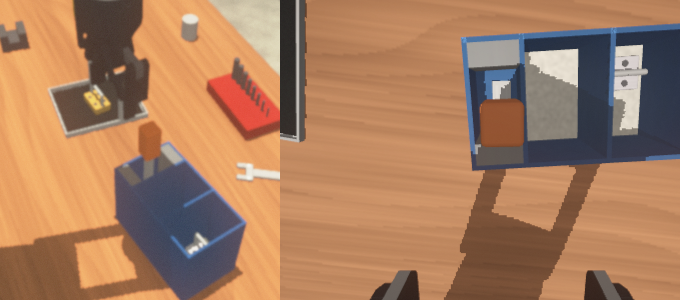

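The picker stands upright in its pocket, the brass block is in the tray, the brass well is empty, and the gripper is clear.

```bash
python3 -c "
from plant import job
print(job.hand_in())"
```

```text
the job is handed in; nothing more can be done
None
```

The job is handed in at about 21 s of the 58 s limit: the brass block is upright near the tray's centre and unhooked, and the picker is released upright in its pocket; no verdict came back.

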